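# Find the lid that rocks and press it home

### The job

One of the four identical bamboo lids on the boxes in the tray is not properly on. Press lightly with a fingertip near the end of one lid after another to find the one that rocks, then press that lid down in its middle until it is fully home and no longer rocks. Do not grip, pull up or lift anything, and leave the salt shaker, the spice jar and the kitchen timer where they stand.

Things in the scene. Friction and masses are not known exactly. Their poses are not given: they have to be found in the camera images.
- tray: dark wooden tray, 134 mm along its x axis, 352 mm along its y axis, rim 18 mm high, fixed to the worktop; origin at the centre of its underside, z up. Four identical white porcelain boxes with a blue band, 106 mm (tray x) by 70 mm (tray y), stand in it side by side along its y axis, fixed. Each has a flat pale bamboo lid without a knob, 100 mm (tray x) by 64 mm (tray y) by 8 mm thick; box rims are 54 mm, tops of the lids that are on 62 mm above the worktop
- place_1 (a point): a point of the tray: the centre of the top face of the lid in place 1 of the row (1 is at the tray's +y end, 4 at its -y end, 83 mm apart) when that lid is on, 62 mm above the worktop; axes as the tray's. The unseated lid may be in any place; its top is 3 to 4.5 mm higher and level while nothing touches it. The lids that are on are rigid
- place_2 (a point): a point of the tray: the centre of the top face of the lid in place 2 of the row (1 is at the tray's +y end, 4 at its -y end, 83 mm apart) when that lid is on, 62 mm above the worktop; axes as the tray's. The unseated lid may be in any place; its top is 3 to 4.5 mm higher and level while nothing touches it. The lids that are on are rigid
- place_3 (a point): a point of the tray: the centre of the top face of the lid in place 3 of the row (1 is at the tray's +y end, 4 at its -y end, 83 mm apart) when that lid is on, 62 mm above the worktop; axes as the tray's. The unseated lid may be in any place; its top is 3 to 4.5 mm higher and level while nothing touches it. The lids that are on are rigid
- place_4 (a point): a point of the tray: the centre of the top face of the lid in place 4 of the row (1 is at the tray's +y end, 4 at its -y end, 83 mm apart) when that lid is on, 62 mm above the worktop; axes as the tray's. The unseated lid may be in any place; its top is 3 to 4.5 mm higher and level while nothing touches it. The lids that are on are rigid
- lid_gap (a joint): how far the middle of the one unseated lid (whichever box it is on) stands above its seat, m: 0 is fully home, 0.003 to 0.0045 at the start; it can be pulled up to 0.008. It stays where it is left. It slides home when pressed at its middle with more than about 9 N (15 N does it surely); pressing on one end with up to about 12 N only rocks it, a harder push there also slides it part of the way home
- lid_rock (a joint): how far that same unseated lid is rocked, rad: 0 level, positive when its end at the tray's +x side is down. Pressed with about 1 to 5 N near either end of its 100 mm length (about 38 mm from the middle, along the tray's x), that end dips to the box rim, 0.06 to 0.1 rad; it springs back level when released. Once the lid is home it cannot rock
- salt_shaker: loose glass salt shaker with a grey cap, 44 mm across, 90 mm tall, standing behind the tray; origin at the centre of its underside, z up; leave alone
- spice_4: loose spice jar with a mustard-yellow cap, 42 mm across, 96 mm tall, standing behind the tray; origin at the centre of its underside, z up; leave alone
- kitchen_timer: loose red kitchen timer, 69 mm across, 68 mm tall, standing in front of the tray; origin at the centre of its underside, z up; leave alone

How it is judged:
On the way, in this order (a step that is already met when the one before it is completed fails the run):
1. the unseated lid has been rocked by a press on its end, before it is pressed home ((value of joint lid_rock above 0.04 rad or value of joint lid_rock below -0.04 rad) and value of joint lid_gap above 0.002 m), for 0.04 s.
2. the lid has been pressed home and is level (value of joint lid_gap below 0.0012 m and value of joint lid_rock between -0.025 and 0.025 rad), for 0.2 s.
At the end, for the whole second after the job is handed in: the unseated lid is home (gap under 1.2 mm) and level (within 0.025 rad); salt shaker, spice jar and timer upright (within 0.2 rad) and within 20 mm of where they stood (all of step 2 and distance of each of salt_shaker, spice_4, kitchen_timer from where it was at the start of the episode below 0.02 m and angle between each of salt_shaker, spice_4, kitchen_timer's own z axis and vertical below 0.2 rad); the robot touches nothing.
It fails at once if the lid is pulled up off its box (gap over 6 mm) (value of joint lid_gap above 0.006 m).
It fails at once if the salt shaker is lifted, knocked over or moved more than 20 mm (distance of salt_shaker from where it was at the start of the episode above 0.02 m or angle between salt_shaker's own z axis and vertical above 0.35 rad).
It fails at once if the spice jar is lifted, knocked over or moved more than 20 mm (distance of spice_4 from where it was at the start of the episode above 0.02 m or angle between spice_4's own z axis and vertical above 0.35 rad).
It fails at once if the kitchen timer is lifted, knocked over or moved more than 20 mm (distance of kitchen_timer from where it was at the start of the episode above 0.02 m or angle between kitchen_timer's own z axis and vertical above 0.35 rad).
It also fails if it takes over 43 s, if anything falls off the work surface, if the arm or the gripper's body presses on something with over 40 N, if the wrist force passes 120 N, or if a joint passes its speed limit or range.

### The arm

A 7-joint arm with a two-finger parallel gripper is mounted at the origin on a cart in front of the work surface, level with it; the furniture and walls round the work are solid. World frame = base frame: x ahead of the robot, y to its left, z up, the work surface at z = 0. Lengths are in m, angles in rad, forces in N, time in s.
With the tool pointing down it reaches from about 0.425 to 0.875 m from the base axis. Payload 9.9 kg.
Tool frame: the origin (TCP) lies at the very end of the fingers, on their centre line; the grasp point (between the pads) lies 19 mm behind it (grip_depth is the distance from the TCP to the grasp point, in m); y points along the fingers, z is the direction in which the jaws open and shut, and the axes are right-handed (so a half turn about y gives the same grasp; the last joint's range is limited). The gripper opens to 85 mm and grips with 20 to 120 N. Pads are 22 mm wide; open, the fingers measure 114 mm over their backs; the gripper's body (76 mm by 85 mm) begins 54 mm behind the grasp point. The pads swing forward as they close: fully open they stand 13 mm farther back than shut.
Start: joints at [-0.084, 0.576, 0.025, 1.437, -0.015, 1.129, -0.057], TCP at [0.675, 0, 0.206] pointing down, gripper open.
Joint ranges: [-2.76, 2.76], [-0.34, 2.15], [-1.52, 1.57], [0.19, 2.46], [-1.09, 4.23], [0.17, 1.99], [-2.82, 2.82]. Speed limits (rad/s): [2.22, 2.22, 3.01, 3.01, 3.14, 3.14, 3.14].

### API

Orientations are given as [roll, pitch, yaw] about the fixed x, y, z axes, in that order (R = Rz(yaw) Ry(pitch) Rx(roll)).
In Python, from bench import sense, read_camera, sign_off, grip_depth gives the robot as it stands.
- The arm moves only by the tool step_arm, never from a script. Its argument "series" is a list of rows, each an object of numbers: "jaw": the finger opening in m, from 0 to 0.0854; "x", "y", "z": the shift along the tool's x, y, z in m; "twist": the turn about the tool's y in rad. In form: [{"jaw": .., "x": .., "y": .., "z": .., "twist": ..}, ...]. A call has 1 to 20 rows; each row is the pose to reach, as a shift and turn from the pose measured when the call began, along the tool's axes at that moment; what a row does not reach only later rows make up. A row lasts 1/10 s, in which the tool goes at most 50 mm and 8.59 degrees, less where a joint would pass 70% of its speed; a pose out of reach is approached as far as the arm can. A call with a gripper value outside its range is refused whole. The fingers move at their own pace and stop on an object; "force" is the grip in N (left out, the last holds). Time passes only in rows, so rows that repeat a pose let the fingers close. It gives the time, the measured TCP pose, the force and the opening at its end, in the units of the state.
- sense(): the state, without advancing time (a new reading comes with each control period).
- read_camera(name): name is "scene" or "side" or "wrist"; returns a dict with "img" (400x640x3 uint8, red, green, blue), "range_z" (400x640 float32, m along the optical axis (not along the pixel's ray), 0 where there is no reading), "vertical_fov" (degrees; the focal length in pixels is half the picture's height over the tangent of half this angle, whatever the lens; pixels are square), "cx", "cy" (the principal point, pixels), "dist" ([k1, k2, p1, p2, k3] as OpenCV has them; the pictures are not rectified), "pose" (4x4, takes a point from camera to world coordinates); the wrist camera has in their place "mount" (4x4, takes a point from camera to tool coordinates, whose origin is the TCP and whose axes are the tool frame's). Camera axes: x right, y down, z forward; pixel columns grow to the right and rows downward; lengths in m; the calibration is good to about 2 mm. A picture is of the moment at which its call begins: read the wrist's pose just before it.
- sign_off(): hands the job in, once; it reports no verdict.
The state is a dict: "clock": time; "q": joint angles; "qvel": joint speeds; "effort": joint torques, N m; "tool_pos": TCP position; "eef_rot": TCP orientation; "contact_force": force on the tool from outside, world axes, zero at the start; "moment": the same for the moment, N m; "gripper_width": opening from 0.0 (shut) to 1.0 (fully open).
Only numpy, scipy, OpenCV 4.12 (cv2) and the standard library are available. Lean on these libraries where they do the work, as an engineer would, in place of code of your own. Each camera call takes 0.05 s, during which the arm holds its last target.

## Working session

There is one attempt and no reset: what is moved stays moved. The work goes in short steps, Python scripts to look and compute and a tool call to move; the robot and the scene stay as the last step left them, time stands still between calls to the robot, and variables do not carry over. Pictures are saved under pics/ and viewed, and the job is handed in when it is done.

Besides the shell and the picture viewer there is one more tool, called after "Request:" by a JSON object that holds its "fn" and its "kwargs". step_arm: Moves the arm, as the interface text tells. Its arguments: {"type":"object","properties":{"series":{"type":"array"},"force":{"type":"number"}},"required":["series"]}

```bash
mkdir -p pics; ls
python3 - <<'E'
from bench import *
import cv2,numpy as np
s=sense();print({k:np.round(v,3) for k,v in s.items()},grip_depth)
for n in("scene","side","wrist"):
    c=read_camera(n);np.savez(n,**c)
    cv2.imwrite(f"pics/{n}0.png",c["img"][...,::-1]); print(n,c["vertical_fov"],c["cx"],c["cy"],c["dist"],np.round(c.get("pose",c.get("mount")),3).tolist())
E
```

```text
pics
{'clock': np.float64(0.0), 'q': array([-0.084,  0.577,  0.025,  1.438, -0.015,  1.129, -0.057]), 'qvel': array([-0.001, -0.001,  0.003, -0.   , -0.   ,  0.   ,  0.001]), 'effort': array([ 1.0000e-03, -7.6575e+01,  2.2520e+00, -2.8597e+01,  1.5000e-02,
        1.3000e-02,  0.0000e+00]), 'tool_pos': array([0.674, 0.   , 0.205]), 'eef_rot': array([-1.572, -0.   , -1.571]), 'contact_force': array([-0.218, -1.184,  0.   ]), 'moment': array([ 0.015,  0.005, -0.019]), 'gripper_width': np.float64(1.005)} 0.0187
scene 56.74528283344494 316.9126553186982 194.61176656187772 [0.02424664 0.         0.         0.         0.        ] [[0.618, -0.446, 0.648, 0.04], [-0.786, -0.369, 0.496, -0.424], [0.018, -0.815, -0.579, 0.551], [0.0, 0.0, 0.0, 1.0]]
side 52.00982718546545 317.094065853427 200.1342686818601 [-0.08579873  0.          0.          0.          0.        ] [[-0.957, -0.152, 0.249, 0.345], [-0.291, 0.496, -0.818, 0.774], [0.001, -0.855, -0.519, 0.548], [0.0, 0.0, 0.0, 1.0]]
wrist 71.6845372268102 319.1135139844973 200.12350594556452 [-0.01673533  0.          0.          0.          0.        ] [[0.0, 0.965, 0.263, -0.066], [-0.0, -0.263, 0.965, -0.168], [1.0, -0.0, 0.0, 0.001], [0.0, 0.0, 0.0, 1.0]]
```

View pics/scene0.png

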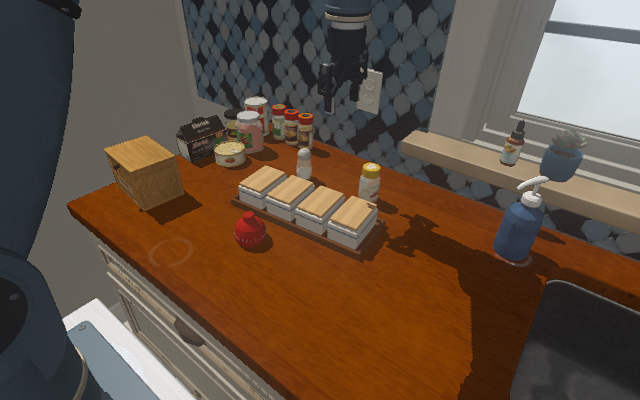

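View pics/side0.png

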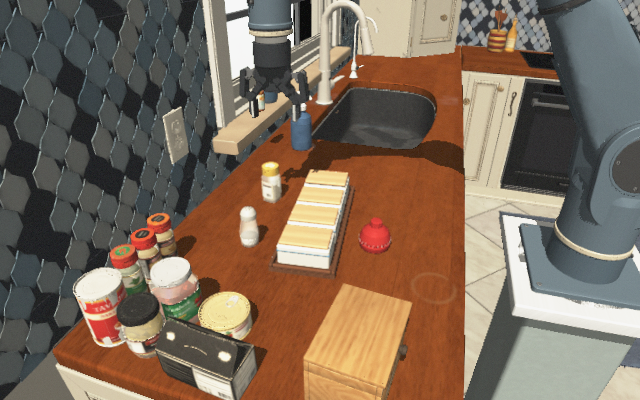

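View pics/wrist0.png

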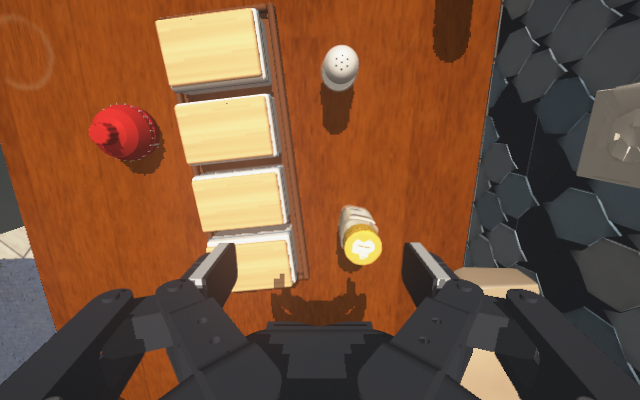

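The wrist view shows the four lids at about (210,48), (228,128), (240,198) and (255,262), running away from the gripper. The timer is at (125,130), the shaker at (340,65) and the spice jar at (360,240). Next I'll measure lid positions and heights from depth.

```bash
cat > h.py <<'E'
import numpy as np,cv2
from scipy.spatial.transform import Rotation as Ro
def cloud(c,T):
    h,w=c["range_z"].shape; f=h/2/np.tan(np.radians(float(c["vertical_fov"]))/2)
    K=np.array([[f,0,float(c["cx"])],[0,f,float(c["cy"])],[0,0,1]])
    u,v=np.meshgrid(np.arange(w),np.arange(h))
    p=cv2.undistortPoints(np.stack([u,v],-1).reshape(-1,1,2).astype(float),K,np.array(c["dist"],float)).reshape(h,w,2)
    z=c["range_z"]; P=np.stack([p[...,0]*z,p[...,1]*z,z],-1)
    return P@T[:3,:3].T+T[:3,3]
def toolT(s):
    T=np.eye(4);T[:3,:3]=Ro.from_euler("xyz",s["eef_rot"]).as_matrix();T[:3,3]=s["tool_pos"];return T
E
python3 - <<'E'
from h import *
from bench import sense
T0=toolT(sense())
for n in("wrist","scene","side"):
    c=np.load(n+".npz"); T=c["pose"] if n!="wrist" else T0@c["mount"]
    P=cloud(c,T); hsv=cv2.cvtColor(c["img"],cv2.COLOR_RGB2HSV)
    H,S,V=[hsv[...,i].astype(int) for i in range(3)]
    m=(c["range_z"]>0)&(P[...,2]>.05)&(P[...,2]<.078)&(H>12)&(H<28)&(S>50)&(V>120)&(P[...,0]>.4)&(P[...,0]<.75)&(abs(P[...,1])<.35)
    m=cv2.erode(m.astype(np.uint8),np.ones((2,2)))
    N,L,st,ce=cv2.connectedComponentsWithStats(m)
    print(n)
    for i in range(1,N):
        if st[i,4]<150: continue
        q=P[L==i]; r=cv2.minAreaRect((q[:,:2]*1000).astype(np.float32))
        print(st[i,4],np.round(ce[i]),np.round(np.median(q,0),4),"sd z",q[:,2].std().round(4),np.round(r[0],1),np.round(r[1],1),round(r[2],1))
# obstacles
    for nm,mm in(("red",((H<6)|(H>174))&(S>190)&(V>90)&(P[...,2]>.01)&(P[...,2]<.09)),("yellow",(H>18)&(H<30)&(S>170)&(P[...,2]>.08)&(P[...,2]<.11))):
        mm&=(P[...,0]>.35)&(P[...,0]<.85)&(abs(P[...,1])<.4)
        if mm.sum()>20:print(nm,mm.sum(),np.round(np.median(P[mm],0),3),np.round(P[mm].min(0),3),np.round(P[mm].max(0),3))
E
```

```text
wrist
6354 [210.  48.] [0.5639 0.1421 0.0621] sd z 0.0013 [561.8 141.4] [100.4  63.1] 6.2
5198 [225. 130.] [0.5728 0.0607 0.0622] sd z 0.001 [571.7  58.4] [99.  64.5] 6.4
4222 [239. 202.] [ 0.5811 -0.0212  0.0623] sd z 0.0008 [580.7 -23.6] [98.4 65. ] 5.8
2373 [263. 266.] [ 0.606  -0.1022  0.0654] sd z 0.0008 [ 600.1 -103.4] [76.5 62.8] 6.2
red 1698 [0.447 0.067 0.048] [0.41  0.031 0.016] [0.468 0.09  0.07 ]
yellow 178 [ 0.719 -0.045  0.09 ] [ 0.703 -0.08   0.08 ] [ 0.743 -0.042  0.098]
scene
533 [262. 179.] [0.554  0.1374 0.0628] sd z 0.0011 [558.2 140.3] [97. 59.] 5.2
603 [290. 189.] [0.5628 0.0565 0.0627] sd z 0.001 [568.   58.6] [98.6 59.9] 5.5
698 [320. 201.] [ 0.571  -0.0264  0.0626] sd z 0.001 [575.2 -23.6] [96.8 61.5] 6.3
746 [352. 213.] [ 0.5772 -0.1068  0.0658] sd z 0.001 [ 584.1 -106.2] [96.8 60.2] 5.9
red 556 [0.417 0.049 0.044] [0.4   0.024 0.01 ] [0.831 0.394 0.09 ]
yellow 143 [ 0.706 -0.068  0.092] [ 0.699 -0.083  0.08 ] [ 0.742 -0.044  0.099]
side
476 [328. 178.] [ 0.5822 -0.0937  0.0652] sd z 0.0018 [583.4 -99.9] [95.7 60.1] 6.9
567 [322. 196.] [ 0.5735 -0.0123  0.062 ] sd z 0.0013 [574.9 -17.5] [96.1 60. ] 6.3
712 [314. 215.] [0.5654 0.0686 0.0621] sd z 0.0013 [566.5  64.3] [95.9 63. ] 5.3
903 [306. 237.] [0.5567 0.1502 0.0621] sd z 0.0012 [558. 146.] [96.2 62.5] 6.2
```

All three cameras show lid 4 about 3 mm high (0.0654 against 0.062). I put its centre at about (0.586, -0.104), with the tray turned about +6°. I'll shut the jaws and test the -x end of that lid first, at about (0.548, -0.108).

Request:
{"fn": "step_arm", "kwargs": {"series": [{"jaw":0,"x":0.04,"y":0,"z":-0.045},{"jaw":0,"x":0.08,"y":0.02,"z":-0.09},{"jaw":0,"x":0.108,"y":0.06,"z":-0.126},{"jaw":0,"x":0.108,"y":0.1,"z":-0.126},{"jaw":0,"x":0.108,"y":0.115,"z":-0.126},{"jaw":0,"x":0.108,"y":0.115,"z":-0.126},{"jaw":0,"x":0.108,"y":0.115,"z":-0.126},{"jaw":0,"x":0.108,"y":0.115,"z":-0.126},{"jaw":0,"x":0.108,"y":0.115,"z":-0.126},{"jaw":0,"x":0.108,"y":0.115,"z":-0.126}], "force": 30}}

```text
validation failed for argument at $.se...
```

Run:
```python
from bench import *
import cv2,numpy as np
c=read_camera("scene");a=c["img"][130:280,220:420,::-1];a=cv2.resize(a,None,fx=3,fy=3)
b=cv2.resize(read_camera("side")["img"][100:250,220:420,::-1],None,fx=3,fy=3)
cv2.imwrite("pics/a1.png",a);cv2.imwrite("pics/b1.png",b)
s=sense();print(s["clock"],s["tool_pos"],s["eef_rot"],s["contact_force"],s["gripper_width"])
```

```text
0.25 [6.74778951e-01 1.24252048e-06 2.05282874e-01] [-1.57159119e+00 -5.82794574e-05 -1.57077232e+00] [ 0.72890779 -0.75670826  1.18778173] 1.0010901066009399
```

View pics/a1.png

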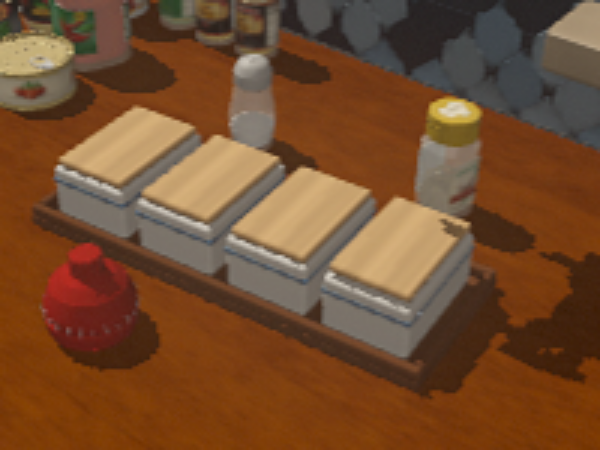

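View pics/b1.png

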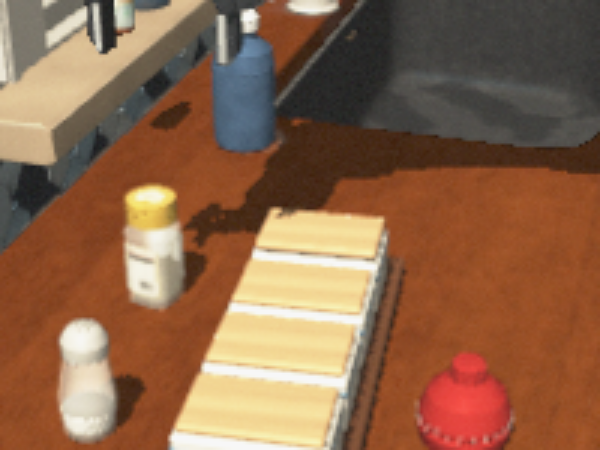

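The move call was refused, and the likely reason is that the rows left out "twist". The pictures show the scene unchanged, so I'll resend it with every key.

Request:
{"fn": "step_arm", "kwargs": {"series": [{"jaw":0,"x":0.04,"y":0,"z":-0.045,"twist":0},{"jaw":0,"x":0.08,"y":0.02,"z":-0.09,"twist":0},{"jaw":0,"x":0.108,"y":0.06,"z":-0.126,"twist":0},{"jaw":0,"x":0.108,"y":0.1,"z":-0.126,"twist":0},{"jaw":0,"x":0.108,"y":0.115,"z":-0.126,"twist":0},{"jaw":0,"x":0.108,"y":0.115,"z":-0.126,"twist":0},{"jaw":0,"x":0.108,"y":0.115,"z":-0.126,"twist":0},{"jaw":0,"x":0.108,"y":0.115,"z":-0.126,"twist":0},{"jaw":0,"x":0.108,"y":0.115,"z":-0.126,"twist":0},{"jaw":0,"x":0.108,"y":0.115,"z":-0.126,"twist":0}], "force": 30}}

```text
clock: 1.25
tool_pos: [0.5497, -0.1077, 0.0914]
eef_rot: [-1.57, -0.0, -1.57]
contact_force: [-1.4, -0.4, -0.7]
gripper_width: -0.001
```

Run:
```python
from bench import *
import cv2,numpy as np
c=read_camera("scene");a=c["img"][130:280,220:420,::-1];a=cv2.resize(a,None,fx=3,fy=3)
b=cv2.resize(read_camera("side")["img"][100:250,220:420,::-1],None,fx=3,fy=3)
cv2.imwrite("pics/a2.png",a);cv2.imwrite("pics/b2.png",b)
s=sense();print(s["clock"],s["tool_pos"],s["eef_rot"],s["contact_force"],s["gripper_width"])
```

```text
1.35 [ 0.5492411  -0.10779094  0.09102264] [-1.57040973e+00 -1.50546287e-04 -1.57032932e+00] [-0.40629947 -0.44906943 -0.43146515] 0.0035149662629347283
```

View pics/a2.png

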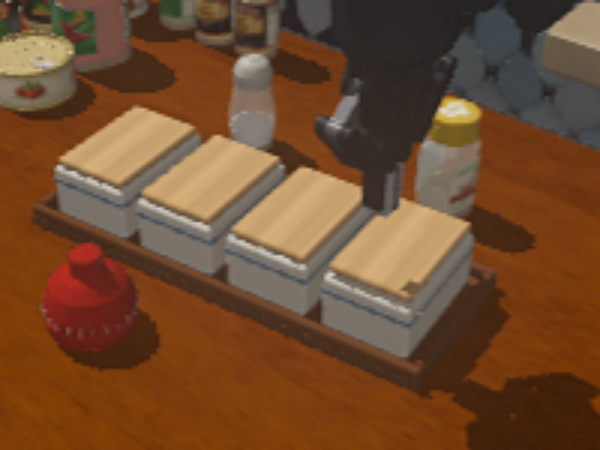

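View pics/b2.png

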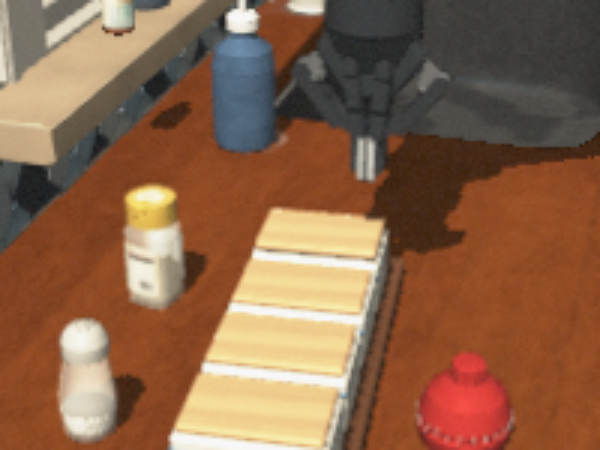

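The shut fingertip hangs over the lid 4's near end at z 0.091, with the obstacles clear. I'll go down to just above the lid, then press in small steps.

Request:
{"fn": "step_arm", "kwargs": {"series": [{"jaw":0,"x":0,"y":0.012,"z":0,"twist":0},{"jaw":0,"x":0,"y":0.02,"z":0,"twist":0},{"jaw":0,"x":0,"y":0.023,"z":0,"twist":0},{"jaw":0,"x":0,"y":0.023,"z":0,"twist":0},{"jaw":0,"x":0,"y":0.023,"z":0,"twist":0}]}}

```text
clock: 1.85
tool_pos: [0.5491, -0.1078, 0.0678]
eef_rot: [-1.571, -0.0, -1.57]
contact_force: [-0.3, -0.7, 0.2]
gripper_width: 0.001
```

Request:
{"fn": "step_arm", "kwargs": {"series": [{"jaw":0,"x":0,"y":0.001,"z":0,"twist":0},{"jaw":0,"x":0,"y":0.002,"z":0,"twist":0},{"jaw":0,"x":0,"y":0.002,"z":0,"twist":0},{"jaw":0,"x":0,"y":0.002,"z":0,"twist":0}]}}

```text
clock: 2.25
tool_pos: [0.5492, -0.1079, 0.0659]
eef_rot: [-1.571, -0.0, -1.57]
contact_force: [0.7, -0.5, 0.5]
gripper_width: -0.006
```

Request:
{"fn": "step_arm", "kwargs": {"series": [{"jaw":0,"x":0,"y":0.001,"z":0,"twist":0},{"jaw":0,"x":0,"y":0.0015,"z":0,"twist":0},{"jaw":0,"x":0,"y":0.0015,"z":0,"twist":0},{"jaw":0,"x":0,"y":0.0015,"z":0,"twist":0}]}}

```text
clock: 2.65
tool_pos: [0.5492, -0.1078, 0.0644]
eef_rot: [-1.571, -0.0, -1.57]
contact_force: [0.0, 0.9, -0.1]
gripper_width: -0.001
```

Request:
{"fn": "step_arm", "kwargs": {"series": [{"jaw":0,"x":0,"y":0.001,"z":0,"twist":0},{"jaw":0,"x":0,"y":0.001,"z":0,"twist":0},{"jaw":0,"x":0,"y":0.001,"z":0,"twist":0},{"jaw":0,"x":0,"y":0.001,"z":0,"twist":0}]}}

```text
clock: 3.05
tool_pos: [0.5492, -0.1078, 0.0634]
eef_rot: [-1.571, -0.0, -1.57]
contact_force: [-0.2, -0.2, 0.1]
gripper_width: -0.002
```

Request:
{"fn": "step_arm", "kwargs": {"series": [{"jaw":0,"x":0,"y":0.001,"z":0,"twist":0},{"jaw":0,"x":0,"y":0.001,"z":0,"twist":0},{"jaw":0,"x":0,"y":0.001,"z":0,"twist":0},{"jaw":0,"x":0,"y":0.001,"z":0,"twist":0}]}}

```text
clock: 3.45
tool_pos: [0.5492, -0.1078, 0.0624]
eef_rot: [-1.571, -0.0, -1.57]
contact_force: [1.2, 0.3, 0.6]
gripper_width: -0.003
```

Request:
{"fn": "step_arm", "kwargs": {"series": [{"jaw":0,"x":0,"y":0.001,"z":0,"twist":0},{"jaw":0,"x":0,"y":0.001,"z":0,"twist":0},{"jaw":0,"x":0,"y":0.001,"z":0,"twist":0},{"jaw":0,"x":0,"y":0.001,"z":0,"twist":0}]}}

```text
clock: 3.85
tool_pos: [0.5492, -0.1078, 0.0614]
eef_rot: [-1.571, -0.0, -1.57]
contact_force: [0.3, -0.0, -0.3]
gripper_width: 0.001
```

```bash
cat > lk.py <<'E'
from bench import *
from h import *
import sys
k=sys.argv[1]
f=[]
for n in("scene","side"):
    c=read_camera(n);np.savez(n+k,**c); f.append(sense()["contact_force"])
    x0,y0=(290,160) if n=="scene" else (280,140)
    cv2.imwrite(f"pics/{n}{k}.png",cv2.resize(c["img"][y0:y0+100,x0:x0+110,::-1],None,fx=5,fy=5,interpolation=cv2.INTER_CUBIC))
    P=cloud(c,c["pose"]); hsv=cv2.cvtColor(c["img"],cv2.COLOR_RGB2HSV)
    H,S,V=[hsv[...,i].astype(int) for i in range(3)]
    e=np.array([.9945,.105]);ny=np.array([-.105,.9945])
    ctr=np.array([.586,-.106]) if n=="scene" else np.array([.583,-.101])
    d=P[...,:2]-ctr; a=d@e; b=d@ny
    m=(P[...,2]>.05)&(P[...,2]<.075)&(H>12)&(H<28)&(S>50)&(V>60)&(abs(a)<.048)&(abs(b)<.03)
    A=np.c_[a[m],np.ones(m.sum())];z=P[...,2][m]
    for _ in range(4):
        co=np.linalg.lstsq(A,z,rcond=None)[0]; ok=abs(z-A@co)<.003; A=A[ok];z=z[ok]
    print(n,len(z),"slope",co[0].round(4),"mid z",co[1].round(4),"a-range",A[:,0].min().round(3),A[:,0].max().round(3))
print(np.round(f,2), sense()["tool_pos"],sense()["clock"])
E
python3 lk.py 3
```

```text
scene 647 slope 0.0008 mid z 0.0658 a-range -0.048 0.048
side 460 slope -0.0018 mid z 0.0653 a-range -0.047 0.048
[[ 0.45 -0.39 -0.7 ]
 [-0.12  0.37 -0.08]] [ 0.54919417 -0.10783673  0.06140591] 3.95
```

View pics/scene3.png

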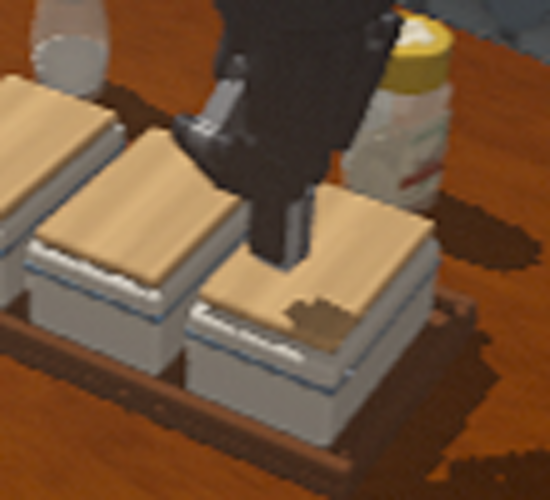

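View pics/side3.png

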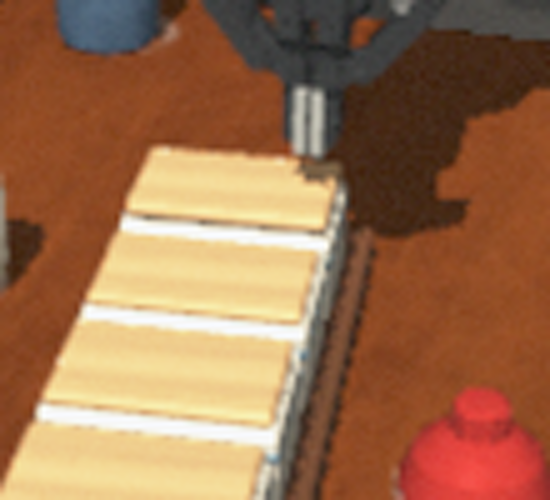

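The tip is visibly still above the lid: there is a shadow gap at side-crop (320,168), no slope on the lid and no force. I'll measure the tip height from depth.

Run:
```python
from h import *
for n in("scene","side"):
    c=np.load(n+"3.npz");P=cloud(c,c["pose"]);img=c["img"].astype(int)
    m=(abs(P[...,0]-.55)<.06)&(abs(P[...,1]+.105)<.06)&(P[...,2]>.064)&(P[...,2]<.1)&((img.max(-1)-img.min(-1))<25)&(P[...,2]>.068)
    q=P[m];v,u=np.nonzero(m)
    for lo in np.arange(.064,.1,.004):
        k=(q[:,2]>=lo)&(q[:,2]<lo+.004)
        if k.sum():print(n,lo.round(3),k.sum(),q[k].mean(0).round(4),q[k].min(0).round(4),q[k].max(0).round(4))
```

```text
scene 0.088 6 [ 0.5448 -0.1126  0.0905] [ 0.5412 -0.1168  0.0883] [ 0.5552 -0.1055  0.0919]
scene 0.092 8 [ 0.5461 -0.1167  0.0944] [ 0.5375 -0.1181  0.0924] [ 0.5538 -0.1116  0.0955]
scene 0.096 18 [ 0.541  -0.1123  0.098 ] [ 0.535  -0.1179  0.096 ] [ 0.5538 -0.1032  0.0999]
side 0.088 2 [ 0.5426 -0.0965  0.0905] [ 0.5416 -0.0976  0.0902] [ 0.5436 -0.0954  0.0909]
side 0.092 10 [ 0.5456 -0.0969  0.0942] [ 0.5371 -0.1007  0.0926] [ 0.5517 -0.0939  0.0955]
side 0.096 14 [ 0.5479 -0.0983  0.098 ] [ 0.5376 -0.1026  0.0969] [ 0.5607 -0.0939  0.1   ]
```

Run:
```python
from h import *
for n in("scene","side"):
    c=np.load(n+"3.npz");T=np.linalg.inv(c["pose"]);f=200/np.tan(np.radians(float(c["vertical_fov"]))/2)
    K=np.array([[f,0,float(c["cx"])],[0,f,float(c["cy"])],[0,0,1]])
    pts=np.array([[.549,-.108,z] for z in(.061,.066,.075,.085,.09,.1)])
    uv=cv2.projectPoints(pts,cv2.Rodrigues(T[:3,:3])[0],T[:3,3],K,c["dist"])[0][:,0]
    x0,y0=(290,160) if n=="scene" else (280,140)
    print(n,np.round(uv).tolist(),"crop",np.round((uv-[x0,y0])*5).tolist())
    P=cloud(c,c["pose"])
    u=347 if n=="scene" else 342
    v0=205 if n=="scene" else 160
    for v in range(v0,v0+18):print(v,P[v,u].round(3),c["img"][v,u])
```

```text
scene [[345.0, 222.0], [345.0, 220.0], [345.0, 216.0], [345.0, 212.0], [346.0, 210.0], [346.0, 207.0]] crop [[274.0, 308.0], [275.0, 298.0], [276.0, 281.0], [277.0, 262.0], [278.0, 252.0], [280.0, 233.0]]
205 [ 0.542 -0.114  0.111] [75 69 65]
206 [ 0.542 -0.115  0.109] [86 79 76]
207 [ 0.541 -0.115  0.107] [86 81 77]
208 [ 0.544 -0.114  0.102] [88 82 78]
209 [ 0.541 -0.116  0.102] [89 83 81]
210 [ 0.542 -0.115  0.099] [89 83 80]
211 [ 0.542 -0.116  0.097] [88 83 80]
212 [ 0.541 -0.116  0.095] [92 88 85]
213 [ 0.543 -0.116  0.091] [90 89 89]
214 [ 0.567 -0.101  0.066] [156 131 105]
215 [ 0.564 -0.103  0.066] [212 174 121]
216 [ 0.561 -0.105  0.067] [214 176 123]
217 [ 0.56  -0.106  0.065] [210 173 119]
218 [ 0.557 -0.108  0.065] [208 171 119]
219 [ 0.554 -0.11   0.066] [208 171 120]
220 [ 0.551 -0.112  0.065] [213 176 120]
221 [ 0.548 -0.114  0.066] [180 144  98]
222 [ 0.546 -0.115  0.065] [115  87  60]
side [[342.0, 179.0], [342.0, 177.0], [342.0, 174.0], [342.0, 171.0], [342.0, 169.0], [342.0, 165.0]] crop [[309.0, 196.0], [309.0, 187.0], [309.0, 171.0], [310.0, 153.0], [310.0, 144.0], [311.0, 126.0]]
160 [ 0.547 -0.096  0.12 ] [158 157 146]
161 [ 0.547 -0.096  0.117] [162 160 149]
162 [ 0.547 -0.096  0.115] [163 159 150]
163 [ 0.547 -0.095  0.112] [159 159 147]
164 [ 0.547 -0.096  0.109] [167 164 153]
165 [ 0.548 -0.1    0.104] [170 169 157]
166 [ 0.546 -0.095  0.104] [172 171 159]
167 [ 0.547 -0.098  0.1  ] [173 169 158]
168 [ 0.547 -0.098  0.097] [173 171 159]
169 [ 0.547 -0.097  0.095] [173 171 160]
170 [ 0.546 -0.094  0.094] [162 156 146]
171 [ 0.546 -0.095  0.091] [117  96  84]
172 [ 0.585 -0.263 -0.001] [122  84  57]
173 [ 0.554 -0.132  0.066] [123  98  71]
174 [ 0.553 -0.126  0.066] [119  94  64]
175 [ 0.552 -0.122  0.065] [121  96  71]
176 [ 0.551 -0.117  0.065] [202 158 108]
177 [ 0.549 -0.11   0.066] [244 219 151]
```

Both cameras put the real shut fingertip about 27 mm above the reported TCP (at z ≈ 0.089), and x and y agree. I'll trust the images and keep lowering gradually while watching the force.

Request:
{"fn": "step_arm", "kwargs": {"series": [{"jaw":0,"x":0,"y":0.008,"z":0,"twist":0},{"jaw":0,"x":0,"y":0.014,"z":0,"twist":0},{"jaw":0,"x":0,"y":0.017,"z":0,"twist":0},{"jaw":0,"x":0,"y":0.017,"z":0,"twist":0},{"jaw":0,"x":0,"y":0.017,"z":0,"twist":0}]}}

```text
clock: 4.45
tool_pos: [0.5491, -0.1079, 0.0443]
eef_rot: [-1.571, -0.0, -1.571]
contact_force: [-0.2, -1.1, -0.9]
gripper_width: 0.002
```

```bash
python3 lk.py 4
```

```text
scene 570 slope 0.0033 mid z 0.0658 a-range -0.048 0.048
side 408 slope 0.0032 mid z 0.0652 a-range -0.047 0.048
[[ 0.83  0.14 -0.09]
 [-0.16  0.24 -0.7 ]] [ 0.54933955 -0.10786397  0.04452963] 4.55
```

View pics/scene4.png

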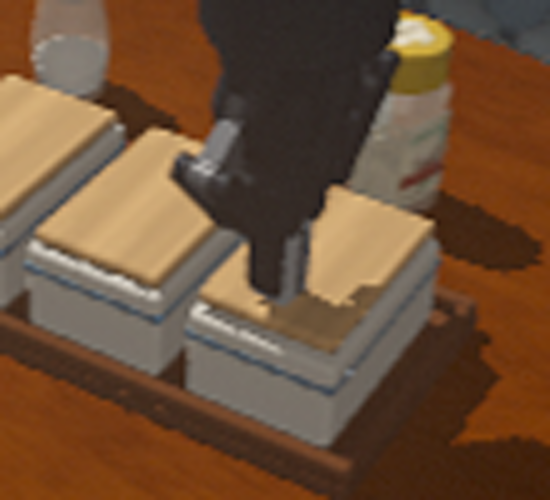

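View pics/side4.png

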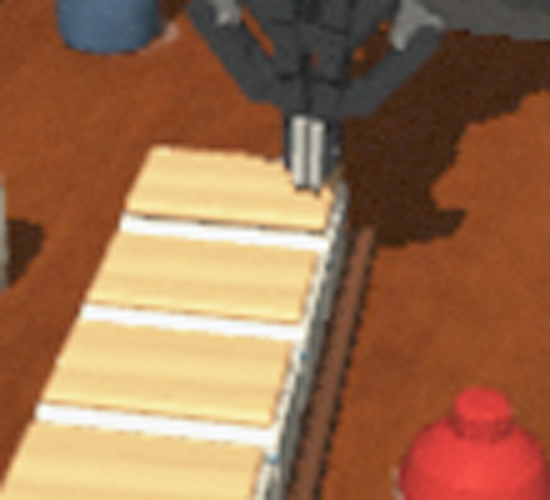

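The tip is now a few mm above the near end of lid 4 (side crop (308,190)) and the lid is level. I'll continue in small steps.

Request:
{"fn": "step_arm", "kwargs": {"series": [{"jaw":0,"x":0,"y":0.001,"z":0,"twist":0},{"jaw":0,"x":0,"y":0.002,"z":0,"twist":0},{"jaw":0,"x":0,"y":0.003,"z":0,"twist":0},{"jaw":0,"x":0,"y":0.003,"z":0,"twist":0}]}}

```text
clock: 4.95
tool_pos: [0.5493, -0.1079, 0.0414]
eef_rot: [-1.571, -0.0, -1.57]
contact_force: [-0.1, -1.0, -0.9]
gripper_width: 0.003
```

Request:
{"fn": "step_arm", "kwargs": {"series": [{"jaw":0,"x":0,"y":0.001,"z":0,"twist":0},{"jaw":0,"x":0,"y":0.0015,"z":0,"twist":0},{"jaw":0,"x":0,"y":0.0015,"z":0,"twist":0}]}}

```text
clock: 5.25
tool_pos: [0.5492, -0.1078, 0.0398]
eef_rot: [-1.571, -0.0, -1.57]
contact_force: [-0.2, -0.1, -0.1]
gripper_width: 0.003
```

Request:
{"fn": "step_arm", "kwargs": {"series": [{"jaw":0,"x":0,"y":0.001,"z":0,"twist":0},{"jaw":0,"x":0,"y":0.001,"z":0,"twist":0},{"jaw":0,"x":0,"y":0.001,"z":0,"twist":0}]}}

```text
clock: 5.55
tool_pos: [0.5492, -0.1079, 0.0388]
eef_rot: [-1.571, -0.0, -1.57]
contact_force: [-0.1, -0.4, 0.8]
gripper_width: -0.003
```

```bash
python3 lk.py 5
```

```text
scene 556 slope 0.0351 mid z 0.0657 a-range -0.048 0.048
side 403 slope 0.0331 mid z 0.0652 a-range -0.047 0.048
[[ 0.38 -0.9   0.1 ]
 [-0.55  0.36  0.1 ]] [ 0.54919459 -0.10789027  0.03885643] 5.65
```

The lid is rocking: slope about 0.034 rad with the middle unchanged. I'll go 1 mm more and hold.

Request:
{"fn": "step_arm", "kwargs": {"series": [{"jaw":0,"x":0,"y":0.001,"z":0,"twist":0},{"jaw":0,"x":0,"y":0.001,"z":0,"twist":0},{"jaw":0,"x":0,"y":0.001,"z":0,"twist":0},{"jaw":0,"x":0,"y":0.001,"z":0,"twist":0}]}}

```text
clock: 6.05
tool_pos: [0.5491, -0.1079, 0.0378]
eef_rot: [-1.571, -0.0, -1.571]
contact_force: [-0.3, -0.3, 0.1]
gripper_width: -0.001
```

```bash
python3 lk.py 6
```

```text
scene 557 slope 0.0616 mid z 0.0657 a-range -0.048 0.048
side 405 slope 0.0601 mid z 0.065 a-range -0.047 0.048
[[-1.17 -0.13  0.17]
 [-1.64  0.23  0.21]] [ 0.54911889 -0.10789649  0.03783273] 6.15
```

Both cameras give a rock of 0.06 rad with the gap intact, so lid 4 is the loose one. Now I'll lift off and move over its middle.

Request:
{"fn": "step_arm", "kwargs": {"series": [{"jaw":0,"x":0,"y":-0.008,"z":0,"twist":0},{"jaw":0,"x":0,"y":-0.015,"z":0,"twist":0},{"jaw":0,"x":-0.002,"y":-0.015,"z":0.018,"twist":0},{"jaw":0,"x":-0.004,"y":-0.015,"z":0.036,"twist":0},{"jaw":0,"x":-0.004,"y":-0.01,"z":0.036,"twist":0},{"jaw":0,"x":-0.004,"y":-0.006,"z":0.036,"twist":0},{"jaw":0,"x":-0.004,"y":-0.006,"z":0.036,"twist":0},{"jaw":0,"x":-0.004,"y":-0.006,"z":0.036,"twist":0}]}}

```text
clock: 6.95
tool_pos: [0.5842, -0.1041, 0.0437]
eef_rot: [-1.572, -0.0, -1.571]
contact_force: [0.3, -0.1, 0.1]
gripper_width: -0.0
```

```bash
python3 lk.py 7
```

```text
scene 627 slope 0.0004 mid z 0.0658 a-range -0.048 0.048
side 412 slope -0.0012 mid z 0.0653 a-range -0.047 0.048
[[-0.37 -0.95 -0.71]
 [ 0.51  0.08  0.35]] [ 0.58468581 -0.1040625   0.04398408] 7.05
```

View pics/scene7.png

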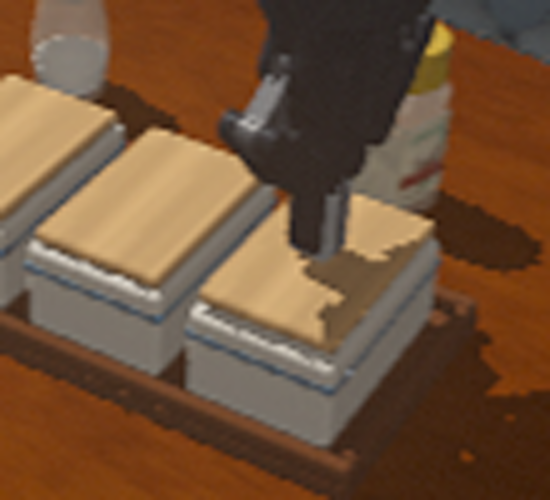

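View pics/side7.png

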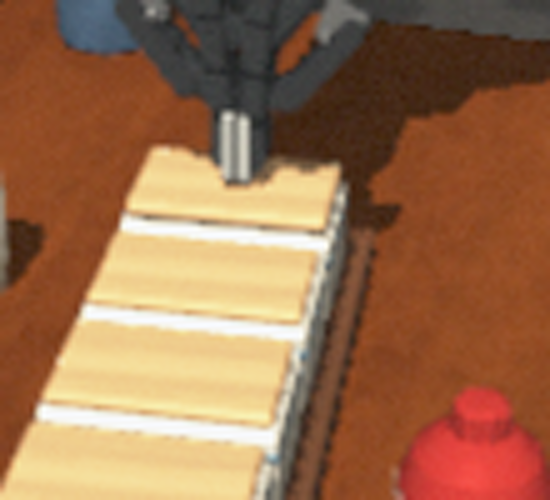

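The lid has sprung back level and the tip is centred over it (scene crop (315,255), side crop (237,182)). Now I'll press down in stages.

Request:
{"fn": "step_arm", "kwargs": {"series": [{"jaw":0,"x":0,"y":0.002,"z":0,"twist":0},{"jaw":0,"x":0,"y":0.004,"z":0,"twist":0},{"jaw":0,"x":0,"y":0.005,"z":0,"twist":0},{"jaw":0,"x":0,"y":0.005,"z":0,"twist":0}]}}

```text
clock: 7.45
tool_pos: [0.5846, -0.1041, 0.0391]
eef_rot: [-1.571, -0.0, -1.571]
contact_force: [-0.3, 0.6, 3.4]
gripper_width: -0.0
```

Request:
{"fn": "step_arm", "kwargs": {"series": [{"jaw":0,"x":0,"y":0.001,"z":0,"twist":0},{"jaw":0,"x":0,"y":0.002,"z":0,"twist":0},{"jaw":0,"x":0,"y":0.002,"z":0,"twist":0},{"jaw":0,"x":0,"y":0.002,"z":0,"twist":0}]}}

```text
clock: 7.85
tool_pos: [0.5846, -0.1042, 0.0375]
eef_rot: [-1.571, -0.0, -1.571]
contact_force: [-1.6, 1.2, 6.0]
gripper_width: 0.005
```

```bash
python3 lk.py 8
```

```text
scene 608 slope 0.0008 mid z 0.0635 a-range -0.048 0.048
side 398 slope 0.0046 mid z 0.063 a-range -0.047 0.048
[[-1.37  0.06  6.6 ]
 [-0.81  0.81  5.83]] [ 0.5846504  -0.10412245  0.03751759] 7.95
```

The lid is sliding down level: it has come 2.3 mm of about 3.3 mm. I'll keep pressing.

Request:
{"fn": "step_arm", "kwargs": {"series": [{"jaw":0,"x":0,"y":0.001,"z":0,"twist":0},{"jaw":0,"x":0,"y":0.0015,"z":0,"twist":0},{"jaw":0,"x":0,"y":0.0015,"z":0,"twist":0},{"jaw":0,"x":0,"y":0.0015,"z":0,"twist":0}]}}

```text
clock: 8.35
tool_pos: [0.5846, -0.1041, 0.0365]
eef_rot: [-1.571, -0.0, -1.571]
contact_force: [-2.2, 0.4, 8.0]
gripper_width: -0.002
```

Request:
{"fn": "step_arm", "kwargs": {"series": [{"jaw":0,"x":0,"y":0.0008,"z":0,"twist":0},{"jaw":0,"x":0,"y":0.0008,"z":0,"twist":0},{"jaw":0,"x":0,"y":0.0008,"z":0,"twist":0},{"jaw":0,"x":0,"y":0.0008,"z":0,"twist":0}]}}

```text
clock: 8.75
tool_pos: [0.5846, -0.1042, 0.0365]
eef_rot: [-1.57, -0.0, -1.571]
contact_force: [-3.1, 0.9, 10.4]
gripper_width: 0.0
```

```bash
python3 lk.py 9
```

```text
scene 613 slope 0.0053 mid z 0.0626 a-range -0.048 0.048
side 398 slope 0.0043 mid z 0.062 a-range -0.047 0.048
[[-2.3   1.35 10.4 ]
 [-2.58  0.33 10.47]] [ 0.58463231 -0.10416892  0.03644146] 8.85
```

The lid height now matches the seated lids (0.0626 / 0.0620). I'll press a little harder to be sure.

Request:
{"fn": "step_arm", "kwargs": {"series": [{"jaw":0,"x":0,"y":0.0015,"z":0,"twist":0},{"jaw":0,"x":0,"y":0.002,"z":0,"twist":0},{"jaw":0,"x":0,"y":0.002,"z":0,"twist":0},{"jaw":0,"x":0,"y":0.002,"z":0,"twist":0}]}}

```text
clock: 9.25
tool_pos: [0.5847, -0.1042, 0.0363]
eef_rot: [-1.569, -0.0, -1.571]
contact_force: [-6.3, 1.1, 23.1]
gripper_width: 0.003
```

At 23 N the tip moved only 0.1 mm further, so the lid is on its seat. I'll lift off and check the end again lightly for rocking.

Request:
{"fn": "step_arm", "kwargs": {"series": [{"jaw":0,"x":0,"y":-0.008,"z":0,"twist":0},{"jaw":0,"x":0,"y":-0.012,"z":0,"twist":0},{"jaw":0,"x":0.002,"y":-0.012,"z":-0.018,"twist":0},{"jaw":0,"x":0.004,"y":-0.012,"z":-0.036,"twist":0},{"jaw":0,"x":0.004,"y":-0.008,"z":-0.036,"twist":0},{"jaw":0,"x":0.004,"y":-0.004,"z":-0.036,"twist":0},{"jaw":0,"x":0.004,"y":-0.002,"z":-0.036,"twist":0},{"jaw":0,"x":0.004,"y":-0.002,"z":-0.036,"twist":0}]}}

```text
clock: 10.05
tool_pos: [0.5493, -0.1079, 0.0376]
eef_rot: [-1.569, -0.0, -1.571]
contact_force: [-0.0, -0.0, -0.8]
gripper_width: 0.002
```

Request:
{"fn": "step_arm", "kwargs": {"series": [{"jaw":0,"x":0,"y":0.001,"z":0,"twist":0},{"jaw":0,"x":0,"y":0.002,"z":0,"twist":0},{"jaw":0,"x":0,"y":0.002,"z":0,"twist":0},{"jaw":0,"x":0,"y":0.002,"z":0,"twist":0}]}}

```text
clock: 10.45
tool_pos: [0.5498, -0.1078, 0.036]
eef_rot: [-1.568, -0.0, -1.571]
contact_force: [-0.8, 0.6, 4.5]
gripper_width: 0.001
```

```bash
python3 lk.py 10
```

```text
scene 550 slope 0.0189 mid z 0.0625 a-range -0.048 0.048
side 389 slope 0.0157 mid z 0.0621 a-range -0.047 0.047
[[-0.08  0.38  5.32]
 [ 0.1   1.19  5.85]] [ 0.54981738 -0.10780924  0.0359718 ] 10.55
```

The slope reads about 0.017 rad under 5 N on the end, which is small but not zero. I'll lift clear and measure lid 4 untouched, against the other lids.

Request:
{"fn": "step_arm", "kwargs": {"series": [{"jaw":0,"x":0,"y":-0.02,"z":0,"twist":0},{"jaw":0,"x":0,"y":-0.06,"z":0,"twist":0},{"jaw":0,"x":0,"y":-0.1,"z":0,"twist":0},{"jaw":0,"x":0,"y":-0.13,"z":0,"twist":0},{"jaw":0,"x":0,"y":-0.13,"z":0,"twist":0}]}}

```text
clock: 11.05
tool_pos: [0.5518, -0.1083, 0.17]
eef_rot: [-1.561, -0.001, -1.571]
contact_force: [-0.2, -0.1, -0.8]
gripper_width: 0.001
```

```bash
python3 lk.py 11
python3 - <<'E'
from h import *
e=np.array([.9945,.105]);ny=np.array([-.105,.9945])
for k in("","7","9","10","11"):
  for n in("scene","side"):
    c=np.load(n+k+".npz");P=cloud(c,c["pose"]);hsv=cv2.cvtColor(c["img"],cv2.COLOR_RGB2HSV);H,S,V=[hsv[...,i].astype(int) for i in range(3)]
    out=[]
    for i in range(4):
        ctr=(np.array([.585,-.106]) if n=="scene" else np.array([.583,-.101]))+ny*.083*(3-i)
        d=P[...,:2]-ctr;a=d@e;b=d@ny
        m=(P[...,2]>.05)&(P[...,2]<.075)&(H>12)&(H<28)&(S>50)&(V>60)&(abs(a)<.044)&(abs(b)<.026)
        co=np.linalg.lstsq(np.c_[a[m],b[m],np.ones(m.sum())],P[...,2][m],rcond=None)[0]
        out.append((co[2].round(4),co[0].round(3)))
    print(k,n,[tuple(map(float,o)) for o in out])
E
```

```text
scene 791 slope 0.002 mid z 0.0626 a-range -0.048 0.048
side 454 slope 0.0011 mid z 0.062 a-range -0.047 0.048
[[-0.06  0.5  -0.81]
 [ 0.02  0.51 -1.23]] [ 0.54965365 -0.10779102  0.16625664] 11.15
 scene [(0.0629, -0.0), (0.0628, -0.002), (0.0627, 0.002), (0.0659, 0.001)]
 side [(0.0622, -0.001), (0.0622, -0.001), (0.0622, 0.001), (0.0653, -0.003)]
7 scene [(0.0629, -0.001), (0.0628, 0.0), (0.0627, 0.003), (0.0659, 0.001)]
7 side [(0.0621, -0.002), (0.0622, -0.001), (0.0622, -0.002), (0.0654, -0.002)]
9 scene [(0.0628, -0.002), (0.0628, 0.003), (0.0627, 0.002), (0.0628, 0.005)]
9 side [(0.0622, 0.0), (0.0622, -0.0), (0.0621, -0.002), (0.0625, 0.002)]
10 scene [(0.0628, 0.004), (0.0628, 0.002), (0.0628, 0.004), (0.0626, 0.017)]
10 side [(0.0622, 0.0), (0.0622, -0.002), (0.0622, -0.001), (0.0623, 0.004)]
11 scene [(0.0628, 0.0), (0.0629, 0.001), (0.0628, -0.001), (0.0626, 0.002)]
11 side [(0.0621, -0.002), (0.0622, -0.003), (0.0622, 0.002), (0.0621, 0.003)]
```

Lid 4 is now level with the others (0.0626 / 0.0621 against 0.0628 / 0.0622) and flat to within 0.003 rad. Last, I'll check the loose objects and hand in.

Run:
```python
import cv2,numpy as np
from bench import *
c0=np.load("scene.npz");c=np.load("scene11.npz")
for nm,(x0,y0,x1,y1) in dict(shaker=(292,145,316,185),jar=(355,160,383,205),timer=(232,208,270,250)).items():
    print(nm,(np.abs(c0["img"][y0:y1,x0:x1].astype(int)-c["img"][y0:y1,x0:x1]).max(-1)>40).sum())
cv2.imwrite("pics/end.png",c["img"][...,::-1])
print(sense()["contact_force"],sense()["tool_pos"])
```

```text
shaker 0
jar 49
timer 0
[ 0.0163489   0.50690579 -1.23041984] [ 0.54965365 -0.10779102  0.16625664]
```

View pics/end.png

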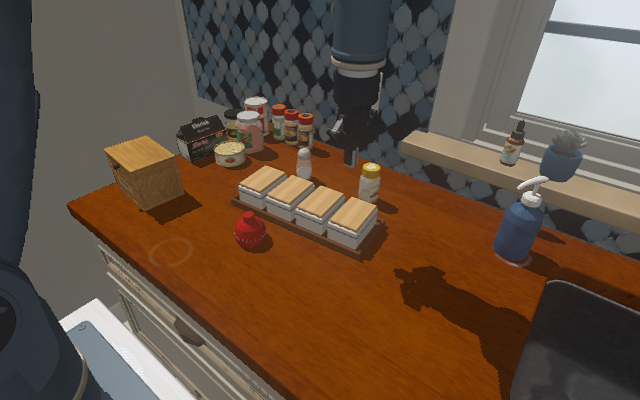

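The final picture shows all four lids flush, with the shaker (304,165), jar (370,182) and timer (250,230) where they stood. The pixel changes near the jar look like the arm's shadow and the finger. The arm is clear of everything.

```bash
python3 -c "
from bench import *
print(sign_off())"
```

```text
the job is handed in; nothing more can be done
None
```

The loose lid was the one in place 4. I rocked it once, pressed it home and handed the job in at about 11 s on the robot's clock; no verdict is reported.

**What I did:** All three cameras showed lid 4 about 3 mm higher than the others, so I tested it first and did not press lids 1–3. A light press on its -x end rocked it by 0.06 rad with its middle unchanged, and it sprang back level. I then pressed its middle down, reaching about 23 N.

**Last checks:**
- **Height and level:** untouched, the lid is at the same height as the other three to within about 0.2 mm, and level to within 0.003 rad.
- **Shaker, jar and timer:** they stand where they were. The image comparison changed only around the spice jar (49 pixels), which I put down to the arm's shadow and finger.
- **Arm:** it ended about 100 mm above the lids, touching nothing.

**What disagreed:**
- **Residual rocking:** when I pressed the end again with about 5 N, the first slope fit still read 0.016–0.019 rad. A second fit gave 0.017 from one camera and 0.004 from the other. That is within the 0.025 rad limit and returned to level on release, but I can't tell whether it is slight give or the finger blocking part of the view.
- **Fingertip height:** the shut fingertip sat about 27 mm above the reported tool position, so I set the approach height from the camera images.
- **Refused call:** my first move call was refused, apparently because the rows left out "twist". Nothing moved.

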